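# Take the lid off the seed-soaking tub and stand it in the draining rack

### The arm

A 6-joint arm with a two-finger parallel gripper is mounted at the origin on the work surface. World frame = base frame: x ahead of the robot, y to its left, z up, the work surface at z = 0. Lengths are in mm, angles in rad, forces in N, time in s.
With the tool pointing down it reaches from about 350 to 775 mm from the base axis. Payload 7.3 kg.
Tool frame: the origin (TCP) lies midway between the tips of the shut fingers; the grasp point (between the pads) lies 19 mm behind it (grip_depth is the distance from the TCP to the grasp point, in mm); z points along the fingers, y is the direction in which the jaws open and shut (so a half turn about z gives the same grasp; the last joint's range is limited). The gripper opens to 92 mm and grips with 3 to 60 N. Pads are 19 mm wide; open, the fingers measure 130 mm over their backs; the gripper's body (75 mm by 190 mm) begins 47 mm behind the grasp point.
Start: joints at [-1.274, 0.342, 1.524, -0, 1.275, -0.146], TCP at [224.971, -474.376, 226.741] pointing down, gripper open.
Joint ranges: [-2.53, 2.53], [-0.77, 2.02], [0.04, 2.7], [-1, 4.14], [0.28, 2.66], [-3.11, 3.11]. Speed limits (rad/s): [2.57, 2.57, 3.14, 3.14, 3.14, 3.14].

### API

Orientations are given as [roll, pitch, yaw] about the fixed x, y, z axes, in that order (R = Rz(yaw) Ry(pitch) Rx(roll)).
In Python, from plant import get_obs, capture, close_job, spot_in, silhouettes, mark_of, grip_depth gives the robot as it stands.
- The arm moves only by the tool servo_tool, never from a script. Its arguments are lists of equal length, an entry for each row: "slide": the shift along the tool's x, y, z normalised to -1 to 1, where 1 is 20 cm, a list of three; "rot": the turn, a rotation vector about the tool's x, y, z normalised to -1 to 1, where 1 is pi rad, a list of three; "claw": the finger opening in mm, from 0 to 91.8. A call has 1 to 5 rows; each row is the pose to reach, as a shift and turn from the pose commanded when the call began, along the tool's axes at that moment, turning the shorter way round; what a row does not reach only later rows make up. A row lasts 1/8 s, in which the tool goes at most 62.5 mm and 10.7 degrees, less where a joint would pass 70% of its speed; a pose out of reach is approached as far as the arm can. A call with a number of a shift or a turn outside -1 to 1 is refused whole. A call with a gripper value outside its range is refused whole. The fingers move at their own pace and stop on an object; the grip force is fixed at half the most. Time passes only in rows, so rows that repeat a pose let the fingers close. It gives the time, the measured TCP pose, the force and the opening at its end, in the units of the state.
- get_obs(): the state, without advancing time (a new reading comes with each control period).
- capture(name): name is "scene" or "top"; returns a dict with "frame" (384x512x3 uint8, red, green, blue), "depth" (384x512 float32, mm along the optical axis (not along the pixel's ray), 0 where there is no reading), "vertical_fov" (degrees; the focal length in pixels is half the picture's height over the tangent of half this angle, whatever the lens; pixels are square), "cx", "cy" (the principal point, pixels), "D" ([k1, k2, p1, p2, k3] as OpenCV has them; the pictures are not rectified), "position" and "rotation" of the camera in the world. Camera axes: x right, y down, z forward; pixel columns grow to the right and rows downward; lengths in mm; the calibration is good to about 2 mm. A picture is of the moment at which its call begins.
- close_job(): hands the job in, once; it reports no verdict.
Trained networks look in the newest picture that a camera, given by its name, has taken for a name from the list of things; names that differ only in an ending like _2 or _b are one class to them, and where a whole thing is asked for, a point or a joint stands for the part that bears it (a point fixed in the world has none). Each returns a list of dicts, best first, with "confidence" (0 to 1); they miss things now and then, are a little off and sometimes report something else, mostly with a low value. They report only what shows in the picture. A call takes as long as a camera call.
- spot_in(query, camera): "box" ([left, top, right, bottom] in pixels, round what is visible of it).
- silhouettes(query, camera): "pixels" (384x512 bool, what is visible of it) and "box" ([left, top, right, bottom] in pixels, round what is visible of it).
- mark_of(query, camera): "xy" ([column, row] in pixels: a listed point, or the origin of a listed thing).
The state is a dict: "time": time; "joint_positions": joint angles; "dq": joint speeds; "tau": joint torques, N m; "tool_pos": TCP position; "tcp_rot": TCP orientation; "contact_force": force on the tool from outside, world axes, zero at the start; "moment": the same for the moment, N m; "grip_width": finger opening in mm.
Only numpy, scipy, OpenCV 4.12 (cv2) and the standard library are available. Lean on these libraries where they do the work, as an engineer would, in place of code of your own. Each camera call takes 0.05 s, during which the arm holds its last target. There are 200 camera calls.

### The job

Take the lid off the seed-soaking tub for wash-up: swing it open on its hinge until it stands upright, then lift it straight up off its hinge pins, keeping it upright. Stand the lid on its hinge edge in either of the two empty bays of the draining rack, with its handle facing away from the trays already there, setting it down rather than letting it fall. Leave those trays and everything else on the bench where they are.

Things in the scene. Friction and masses are not known exactly. Their poses are not given: they have to be found in the camera images.
- tub: Open white plastic tub, 160 deep (x) x 196 wide (y) x 100 mm high, walls 5 mm, fixed to the bench. Origin: centre of its underside; x points from its front (blue drain valve) to its hinge side, z up. It stands left or right of the robot's centre line, the rack on the other side.
- tub_hinge (a point): Middle of the hinge line behind the rear wall (tub x = 94, z = 105 mm), axes as the tub's. Brackets at |y| 70 mm carry two fixed pins on this line (8 mm thick, |y| 38 to 67 mm), and back stops 10 mm behind the line, rising 30 mm above it: the opened lid leans on them and stays, about 0.2 rad past vertical.
- lid: White lid, plate 180 x 200 x 10 mm, about 0.4 kg, loose, shut on the tub at the start; it swings freely and falls shut if let go before vertical. Origin: on its hinge line (at tub_hinge, with the same axes, when shut); z out of its top face; plate x = -8 to -188, y = +-100 mm. Upright on the tub, its x points down and its z (top face, handle) to the tub's +x.
- lid_fork (a point): Lower end of the lid when upright: middle of the line between its two fork ends (lid frame x = +13 mm, z = 0). The forks (|y| 40 to 64 mm, 22 mm thick) straddle the pins; slots 12 mm wide, open at this end. So the shut lid cannot rise off, but the upright lid lifts off after 17 mm of travel. Two ribs, 8 mm deep, run under the plate at |y| = 52 mm.
- lid_bar (a point): Middle of the lid's handle: a round steel bar of 12 mm diameter along y, 100 mm long, on two posts at y = +-50 mm, its axis 40 mm above the lid's top face (lid frame x = -133, z = +45 mm). It can turn between the fingers as the lid swings.
- lid_edge (a point): Middle of the lid's front edge (lid frame x = -188, z = 0), which overhangs the tub's front by 14 mm and becomes the top edge when the lid is upright. The plate is plain and 10 mm thick here, free for gripping on both faces from above: the handle bar is 55 mm from this edge.
- rack: Metal draining rack, 220 (x) x 173 mm (y), fixed. Origin: centre of its underside; x points from the two trays to the empty bays, z up. Two flat channels (|y| 35 to 85 mm, tops 30 mm above the bench) carry upright 8 mm rods at y = +-80, x = -80, -40, 0, 40, 80 mm, reaching 120 mm above the bench. So there are four bays 32 mm wide; those at x = -60 and -20 mm hold trays.
- bay_inner (a point): Centre of the empty bay next to the trays (rack x = 20 mm), on the level of the channel tops, 30 mm above the bench. Axes as the rack's.
- bay_outer (a point): Centre of the empty bay farthest from the trays (rack x = 60 mm), on the level of the channel tops, 30 mm above the bench. Axes as the rack's.
- tray_a: White sprouting tray, 200 x 120 x 22 mm, standing on its long edge in the rack's first bay; top 150 mm above the bench. Leave alone. Origin: middle of its lower edge.
- tray_b: The same, in the second bay, next to the empty ones. Leave alone.
- coupling: Blue hose coupling, an upright tube 52 mm wide and 60 mm high, between tub and rack. Leave alone.
- scoop: Aluminium seed scoop, 195 mm long with its handle, 45 mm high, lying in the gap between tub and rack, behind the coupling. Leave alone.
- brush: Washing brush, 170 mm long, lying at the left of the bench. Leave alone.
- jug: Clear mug-shaped jug, 125 mm high, at the back of the bench. Leave alone.
- concentrate: White bottle with a blue cap, 170 mm high, at the back of the bench. Leave alone.
- sample_pot: Steel pot, 70 mm wide and high, at the right of the bench. Leave alone.

How it is judged (in metres and radians):
On the way, in this order (a step that is already met when the one before it is completed fails the run):
1. the lid stands upright (within about 17 degrees) with its forks still on the hinge pins (angle between lid's own z axis and vertical between 1.27 and 1.87 rad and distance between lid and tub_hinge below 0.009 m), for 0.2 s.
2. the lid, upright within about 23 degrees, has been lifted straight up clear of the pins (hinge line 18 mm or more above them, within 40 mm sideways) (z of lid in the frame of tub_hinge above 0.018 m and horizontal distance between lid and tub_hinge below 0.04 m and angle between lid's own z axis and vertical between 1.17 and 1.97 rad), for 0.05 s.
At the end, for the whole second after the job is handed in: The lid stands at rest on its hinge edge in one of the two empty bays, between the rods on both sides, forks down on the channels, upright within about 21 degrees, centred across the rack within 22 mm, handle away from the trays, released ((x of lid in the frame of bay_inner between -0.018 and 0.018 m or x of lid in the frame of bay_outer between -0.018 and 0.018 m) and y of lid in the frame of rack between -0.022 and 0.022 m and z of lid in the frame of rack between 0.03 and 0.052 m and z of lid_edge in the frame of rack above 0.2 m and z of tray_b in the frame of lid below -0.01 m and angle between lid's own z axis and vertical between 1.2 and 1.94 rad and angle between the z axis of lid and the x axis of rack, either way round below 0.4 rad and linear speed of lid below 0.02 m/s and angular speed of lid below 0.1 rad/s and contact force between lid and the fingers below 0.05 N); the robot touches nothing.
It fails at once if a tray in the rack is shifted more than 25 mm or knocked over (distance of any of tray_a, tray_b from where it was at the start of the episode above 0.025 m).
It fails at once if another thing on the bench is shifted more than 30 mm (distance of any of coupling, scoop, brush, jug, concentrate, sample_pot from where it was at the start of the episode above 0.03 m).
It fails at once if the lid is let fall: it moves faster than 0.6 m/s with no finger on it (a drop of some 20 mm) (linear speed of lid above 0.6 m/s and contact force between lid and the fingers below 0.05 N).
It also fails if it takes over 67 s, if anything falls off the work surface, if the arm or the gripper's body presses on something with over 40 N, if the wrist force passes 120 N, or if a joint passes its speed limit or range.

## Working session

There is one attempt and no reset: what is moved stays moved. The work goes in short steps, Python scripts to look and compute and a tool call to move; the robot and the scene stay as the last step left them, time stands still between calls to the robot, and variables do not carry over. Pictures are saved under pics/ and viewed, about 8 in all and at most 12, crops included, and the job is handed in when it is done.

Besides the shell and the picture viewer there is one more tool, called as name(argument=value, ...), one argument or row to a line, values as JSON. servo_tool: Moves the arm, as the interface text tells. Scaled input: -1 to 1 covers 20 cm each way for a shift and pi rad each way for a turn. Its arguments: {"type":"object","properties":{"slide":{"type":"array","items":{"type":"array","items":{"type":"number"}}},"rot":{"type":"array","items":{"type":"array","items":{"type":"number"}}},"claw":{"type":"array","items":{"type":"number"}}},"required":["slide","rot","claw"]}

```bash
mkdir -p pics; cat > h.py <<'E'
import numpy as np, cv2
from scipy.spatial.transform import Rotation as R
from plant import *
def K(c):
    f=192/np.tan(np.radians(c["vertical_fov"])/2); return np.array([[f,0,c["cx"]],[0,f,c["cy"]],[0,0,1]])
def rays(c,px):
    u=cv2.undistortPoints(np.array(px,float).reshape(-1,1,2),K(c),np.array(c["D"],float)).reshape(-1,2)
    return np.c_[u,np.ones(len(u))]
def rot(c):
    r=np.array(c["rotation"]); return r if r.shape==(3,3) else R.from_euler('xyz',r).as_matrix()
def world(c,px,d): return (rays(c,px)*np.array(d).reshape(-1,1))@rot(c).T+np.array(c["position"])
def onz(c,px,z):
    v=rays(c,px)@rot(c).T; p=np.array(c["position"]); return p+v*((z-p[2])/v[:,2:3])
def cloud(c):
    yy,xx=np.mgrid[:384,:512]; return world(c,np.c_[xx.ravel(),yy.ravel()],c["depth"].ravel()).reshape(384,512,3)
def proj(c,P):
    r=rot(c); return cv2.projectPoints(np.array(P,float).reshape(-1,3),cv2.Rodrigues(r.T)[0],-r.T@np.array(c["position"]),K(c),np.array(c["D"],float))[0].reshape(-1,2)
def save(c,n): cv2.imwrite(f"pics/{n}.png",c["frame"][:,:,::-1])
E
python3 - <<'E'
from h import *
np.set_printoptions(precision=1,suppress=True)
print(get_obs()); print(grip_depth if not callable(grip_depth) else grip_depth())
ims=[]
for n in("top","scene"):
    c=capture(n); W=cloud(c); print(n,c["position"],c["rotation"],c["vertical_fov"])
    np.savez(n+".npz",**c)
    ims.append(c["frame"])
    for q in("tub_hinge","lid","lid_bar","lid_edge","bay_inner","bay_outer","rack","tray_a","tray_b","coupling","scoop","tub"):
        for m in mark_of(q,n)[:2]:
            u,v=m["xy"]; i,j=int(round(v)),int(round(u))
            print(q,np.array([u,v]),round(m["confidence"],2),W[i,j] if 0<=i<384 and 0<=j<512 else None, c["depth"][min(i,383),min(j,511)])
cv2.imwrite("pics/a.png",np.vstack(ims)[:,:,::-1])
E
python3 -c "
import cv2;a=cv2.imread('pics/a.png');cv2.imwrite('pics/a1.png',cv2.resize(a,(450,675))[:600] if 0 else cv2.resize(__import__('numpy').hstack([a[:384],a[384:]]),(800,300)))"
```

```text
{'time': 0.0, 'joint_positions': array([-1.3,  0.3,  1.5,  0. ,  1.3, -0.1]), 'dq': array([-0., -0.,  0.,  0.,  0., -0.]), 'tau': array([ -0. , -43.1, -24.4,   0.1,   0.1,  -0. ]), 'tool_pos': array([ 224.9, -474. ,  226.1]), 'tcp_rot': array([-3.1, -0. ,  0.4]), 'contact_force': array([0.5, 0.1, 0.4]), 'moment': array([-0.1,  0. ,  0. ]), 'grip_width': 92.10720289631108}
18.8
top [ 314.3   15.3 1437.4] [-2.9  0.  -1.6] 46.572815880696396
tub_hinge [232.8 151. ] 0.65 [744.  117.2  -1.1] 1495.2374
lid [207.2 204.4] 0.86 [563.9 202.1   3.4] 1457.0255
lid_bar [209.1 247. ] 0.82 [411.9 175.2 156.6] 1277.2172
lid_edge [206.7 271.6] 0.93 [344.2 201.1  -3.4] 1421.522
lid_edge [267.5 233.1] 0.21 [460.6   4.5  57.4] 1382.2129
bay_inner [322.9 215.3] 0.65 [ 523. -176.   -1.] 1449.7065
bay_outer [316.4 202.1] 0.68 [ 566.1 -154.5   -0.1] 1457.3246
rack [322.6 221.5] 0.82 [ 480.1 -154.6  153.7] 1289.8405
rack [266.1 233.6] 0.19 [457.3  10.8  60.7] 1378.4539
tray_a [320.9 223.6] 0.96 [ 474.8 -149.1  149.8] 1292.7656
tray_a [327.5 237.9] 0.92 [ 434.1 -168.3  146.8] 1287.6887
tray_b [320.9 223.6] 0.
[... 541 characters left out ...]
5.7214
bay_inner [119.5 248.3] 0.2 [ 476.7 -440.1   30.8] 1548.7023
bay_outer [209.2 222.5] 0.89 [ 545.5 -148.3    6.2] 1625.6537
bay_outer [193.7 209.4] 0.34 [ 487.9 -169.7   32.6] 1621.5942
rack [200.9 218.6] 0.68 [ 514.5 -162.5   -5.4] 1644.7703
tray_a [184.8 203. ] 0.74 [ 489.1 -195.6   99.9] 1556.1042
tray_a [193.1 207.8] 0.6 [ 481.1 -170.    29.7] 1626.9427
tray_b [184.8 203. ] 0.74 [ 489.1 -195.6   99.9] 1556.1042
tray_b [193.1 207.8] 0.6 [ 481.1 -170.    29.7] 1626.9427
coupling [234.7 181.7] 0.79 [488.2  -4.1  55.7] 1650.3496
scoop [268.2 237.4] 0.88 [703.2 -15.4   4.6] 1598.12
scoop [320.8 122.5] 0.35 [427.5 424.1  22.7] 1830.1567
tub [274.8 157.9] 0.87 [513.1 144.4 108.5] 1638.104
```

View pics/a1.png

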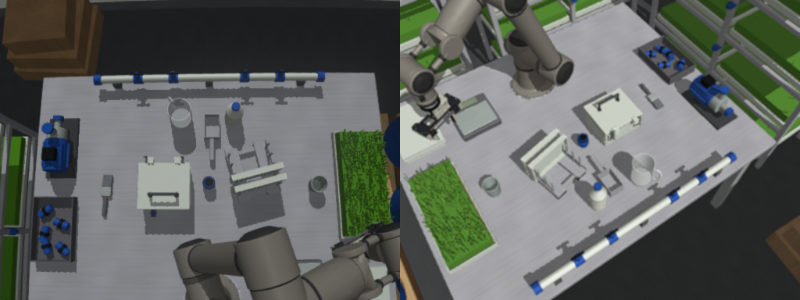

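```bash
python3 - <<'E'
from h import *
np.set_printoptions(precision=1,suppress=True)
for n in("top","scene"):
    c=capture(n); W=cloud(c)
    print(n)
    for q in("lid","rack","tray_a"):
        for m in silhouettes(q,n)[:2]:
            s=m["pixels"]; P=W[s]; print(q,round(m["confidence"],2),s.sum(),m["box"],P.min(0),P.max(0))
            rng={"lid":(100,119),"rack":(20,40),"tray_a":(138,160)}[q]
            k=P[(P[:,2]>rng[0])&(P[:,2]<rng[1])]
            if len(k)>10:
                print("  n",len(k),"medz",np.median(k[:,2]),cv2.minAreaRect(k[:,:2].astype(np.float32)))
    np.savez(n+".npz",**c)
    if n=="top":
        m=silhouettes("lid",n)[0]["pixels"]
        # contour on z=110 plane
        ct=max(cv2.findContours(m.astype(np.uint8),0,1)[0],key=cv2.contourArea).reshape(-1,2)
        print("contour z110",cv2.minAreaRect(onz(c,ct,110)[:,:2].astype(np.float32)))
        a=cv2.resize(c["frame"][180:320,160:370],None,fx=3.8,fy=3.8,interpolation=cv2.INTER_CUBIC)
        cv2.imwrite("pics/b.png",a[:,:,::-1])
    else:
        a=cv2.resize(c["frame"][90:270,140:340],None,fx=3.3,fy=3.3,interpolation=cv2.INTER_CUBIC)
        cv2.imwrite("pics/c.png",a[:,:,::-1])
E
```

```text
top
lid 0.9 4110 [171.1, 201.0, 243.6, 266.6] [314.3  15.3  -2.1] [ 557.6  283.3 1437.4]
  n 3921 medz 109.92301836165302 ((456.6768798828125, 182.2518310546875), (200.44952392578125, 200.75546264648438), 89.41111755371094)
rack 0.64 1811 [287.2, 179.4, 361.3, 255.8] [ 314.3 -276.9   -3.5] [ 630.3   15.3 1437.4]
  n 1509 medz 29.33109236430664 ((508.3497314453125, -170.90396118164062), (218.9390869140625, 176.60459899902344), 14.180819511413574)
tray_a 0.9 708 [296.6, 222.5, 369.0, 248.6] [ 314.3 -291.9   -4.4] [ 497.7   15.3 1437.4]
  n 543 medz 149.8331730321138 ((447.3064270019531, -183.74118041992188), (23.832759857177734, 198.43687438964844), 14.006386756896973)
tray_a 0.77 733 [293.5, 207.2, 363.6, 239.0] [ 314.3 -278.5   -0.9] [ 544.5   15.3 1437.4]
  n 530 medz 149.5602488192768 ((489.8330078125, -173.8790283203125), (23.95185089111328, 199.0146484375), 13.870240211486816)
contour z110 ((457.134033203125, 182.09588623046875), (199.837158203125, 201.49325561523438), 89.47798156738281)
scene
lid 0.81 2487 [236.2, 112.2, 308.3, 173.4] [ 353.9 -444.3  -11. ] [1260.4  342.8 1448.3]
  n 2301 medz 108.70469390017388 ((460.44354248046875, 177.67425537109375), (204.52291870117188, 202.74366760253906), 88.63751220703125)
rack 0.82 1273 [174.5, 192.2, 237.2, 256.2] [ 487.  -444.3   -5.8] [1260.4  -55.8 1448.3]
  n 996 medz 28.752972143296006 ((556.8040161132812, -162.38934326171875), (128.55271911621094, 178.80076599121094), 13.706742286682129)
tray_a 0.95 1313 [165.2, 172.2, 216.5, 233.5] [ 427.8 -444.3   22.7] [1260.4  -78.1 1448.3]
  n 405 medz 148.66503651987387 ((491.6141052246094, -179.30035400390625), (28.093242645263672, 199.33152770996094), 13.37374496459961)
tray_a 0.8 797 [156.9, 163.2, 205.8, 225.8] [ 325.1 -287.    -5.3] [506.7 -86.7 159. ]
  n 399 medz 148.71976470791492 ((459.8196716308594, -185.77247619628906), (44.37144470214844, 200.14974975585938), 15.111577033996582)
```

View pics/b.png

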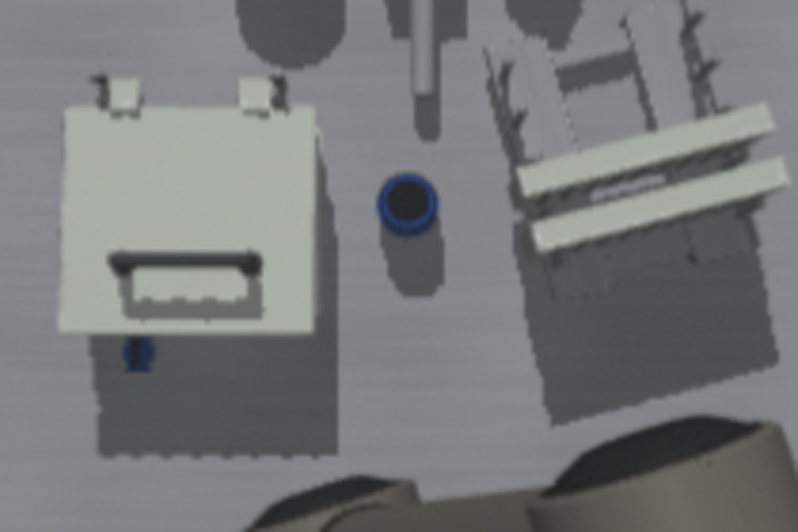

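View pics/c.png

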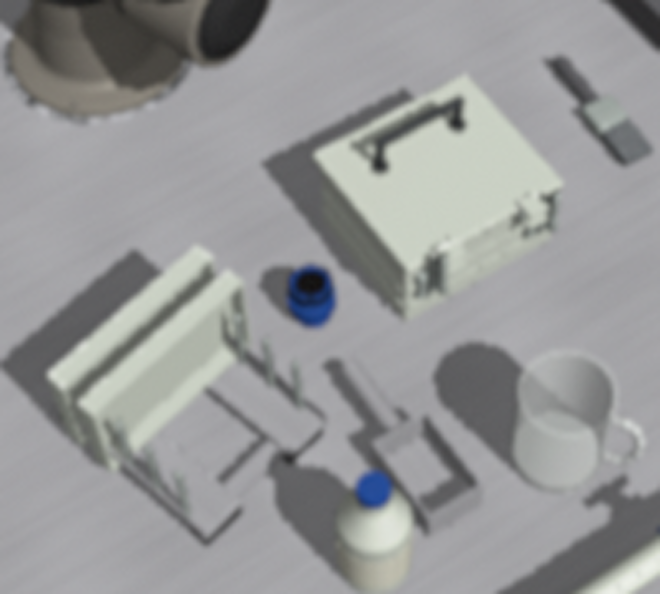

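```bash
cat > p.py <<'E'
from h import *
np.set_printoptions(precision=3,suppress=True)
HG=np.array([544.4,181.3,105.]); TY=-.010
def Rt(th,yaw): # tool: jaws along heading 'yaw', body leaning th over heading
    return R.from_euler('z',yaw)*R.from_euler('y',th)*R.from_euler('xyz',[np.pi,0,np.pi/2])
def cur():
    o=get_obs(); return np.array(o["tool_pos"]),R.from_euler('xyz',o["tcp_rot"])
def plan(ps,start=None):
    p0,R0=start or cur()
    S=[np.round(R0.inv().apply(np.array(p)-p0)/200,4).tolist() for p,_ in ps]
    T=[np.round((R0.inv()*r).as_rotvec()/np.pi,4).tolist() for _,r in ps]
    print("slide",S,"\nrot",T)
def lidpt(phi,x,z,out=0): # world position of lid point (x,0,z) opened by phi about hinge
    u=x-out; v=np.array([u*np.cos(phi)+z*np.sin(phi),0,-u*np.sin(phi)+z*np.cos(phi)])
    return HG+R.from_euler('z',TY).apply(v)
def pose(g,th,yaw,depth): # TCP such that point g lies 'depth' behind TCP
    r=Rt(th,yaw); return g+r.apply([0,0,depth]),r
E
python3 - <<'E'
from p import *
print(cur()[0],cur()[1].as_euler('xyz'),lidpt(0,-133,45),lidpt(1.77,-133,45))
r=Rt(0,TY); s=cur()
a=(np.array([400,-300,300.]),r)
b=(np.array([430,-110,300.]),r); c=(np.array([430,60,300.]),r); d=(np.array([412,182.6,210]),r)
plan([a]);plan([b],a);plan([c],b);plan([d],c)
E
```

```text
[ 224.988 -474.365  226.722] [ 3.142 -0.     0.443] [411.407 182.63  150.   ] [614.826 180.596 226.465]
slide [[1.1642, -0.4128, -0.3664]] 
rot [[0.0, 0.0, -0.3559]]
slide [[0.9515, 0.1405, 0.0]] 
rot [[0.0, 0.0, 0.0]]
slide [[0.85, -0.0085, -0.0]] 
rot [[0.0, 0.0, 0.0]]
slide [[0.6121, -0.0961, 0.45]] 
rot [[0.0, 0.0, 0.0]]
```

servo_tool(
  slide=[
    [0.95,-0.34,-0.36],
    [0.95,-0.34,-0.36],
    [0.95,-0.34,-0.36],
    [0.95,-0.34,-0.36],
    [0.95,-0.34,-0.36],
  ],
  rot=[
    [0,0,-0.3559],
    [0,0,-0.3559],
    [0,0,-0.3559],
    [0,0,-0.3559],
    [0,0,-0.3559],
  ],
  claw=[70,70,70,70,70],
)

```text
time: 2.38
tool_pos: [369.1, -330.2, 299.8]
tcp_rot: [3.14, 0.001, 1.39]
contact_force: [-0.4, 0.6, 0.1]
grip_width: 69.6
```

```bash
python3 - <<'E'
from p import *
print(cur()[0],cur()[1].as_euler('xyz'))
r=Rt(0,TY)
b=(np.array([430,-140,300.]),r); c=(np.array([430,50,300.]),r); d=(np.array([412,182.6,210]),r)
plan([b]);plan([c],b);plan([d],c)
E
```

```text
[ 369.095 -330.16   299.795] [3.14  0.001 1.39 ]
slide [[0.9901, 0.1285, -0.0019]] 
rot [[0.0006, 0.0004, -0.0544]]
slide [[0.95, -0.0095, -0.0]] 
rot [[0.0, 0.0, 0.0]]
slide [[0.6621, -0.0966, 0.45]] 
rot [[0.0, 0.0, 0.0]]
```

servo_tool(
  slide=[
    [0.3,0.04,0],
    [0.6,0.08,0],
    [0.9,0.12,0],
    [0.99,0.128,0],
    [0.99,0.128,0],
  ],
  rot=[
    [0,0,-0.054],
    [0,0,-0.054],
    [0,0,-0.054],
    [0,0,-0.054],
    [0,0,-0.054],
  ],
  claw=[70,70,70,70,70],
)

```text
time: 3.0
tool_pos: [430.4, -140.9, 298.9]
tcp_rot: [3.141, 0.0, 1.553]
contact_force: [-0.4, -0.0, -0.8]
grip_width: 69.9
```

servo_tool(
  slide=[
    [0.3,0,0],
    [0.6,0,0],
    [0.9,-0.01,0],
    [0.95,-0.01,0],
    [0.95,-0.01,0],
  ],
  rot=[
    [0,0,0],
    [0,0,0],
    [0,0,0],
    [0,0,0],
    [0,0,0],
  ],
  claw=[70,70,70,70,70],
)

```text
time: 3.62
tool_pos: [432.4, 47.3, 298.7]
tcp_rot: [3.142, 0.001, 1.55]
contact_force: [-0.8, -1.7, 0.2]
grip_width: 69.9
```

```bash
python3 - <<'E'
from p import *
print(cur()[0],cur()[1].as_euler('xyz'))
d=pose(np.array([411.4,182.6,185.]),0,TY,12); e=pose(lidpt(0,-133,45),0,TY,12)
plan([d,e])
E
```

```text
[432.352  47.298 298.66 ] [3.142 0.001 1.55 ]
slide [[0.6747, -0.1185, 0.6278], [0.675, -0.1185, 0.8028]] 
rot [[0.0, 0.0003, -0.0033], [0.0, 0.0003, -0.0033]]
```

servo_tool(
  slide=[
    [0.25,-0.04,0.2],
    [0.5,-0.1,0.4],
    [0.67,-0.118,0.55],
    [0.675,-0.118,0.628],
    [0.675,-0.118,0.628],
  ],
  rot=[
    [0,0,-0.003],
    [0,0,-0.003],
    [0,0,-0.003],
    [0,0,-0.003],
    [0,0,-0.003],
  ],
  claw=[70,70,70,70,70],
)

```text
time: 4.25
tool_pos: [411.4, 181.8, 172.0]
tcp_rot: [-3.139, 0.001, 1.558]
contact_force: [-0.4, -0.5, -0.2]
grip_width: 70.1
```

```bash
python3 - <<'E'
from p import *
print(cur()[0],cur()[1].as_euler('xyz'))
plan([pose(lidpt(0,-133,45),0,TY,12)])
c=capture("top");m=spot_in("lid_bar","top")[:2];print(m)
a=c["frame"][170:330,150:300];b=capture("scene")["frame"][60:220,190:340]
cv2.imwrite("pics/d.png",cv2.resize(np.hstack([a,b]),(780,416),interpolation=cv2.INTER_CUBIC)[:,:,::-1])
E
```

```text
[411.445 181.828 172.013] [-3.139  0.001  1.558]
slide [[0.0042, 0.0002, 0.1701]] 
rot [[-0.0008, 0.0004, -0.001]]
[{'box': [175.8, 194.0, 244.8, 268.2], 'confidence': 0.61}]
```

View pics/d.png

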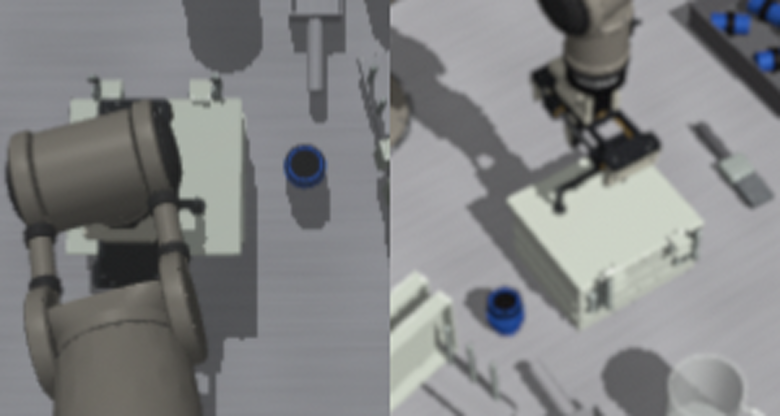

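The gripper stands above the bar with its jaws across it: in the right crop the bar runs from (555,205) to the fingers at (600,155). I'll go down and close.

servo_tool(
  slide=[
    [0.004,0,0.1],
    [0.004,0,0.17],
    [0.004,0,0.17],
    [0.004,0,0.17],
    [0.004,0,0.17],
  ],
  rot=[
    [0,0,0],
    [0,0,0],
    [0,0,0],
    [0,0,0],
    [0,0,0],
  ],
  claw=[70,70,40,5,5],
)

```text
time: 5.03
tool_pos: [411.9, 184.2, 139.9]
tcp_rot: [3.14, -0.0, 1.559]
contact_force: [-0.1, -0.8, 0.1]
grip_width: 44.7
```

servo_tool(
  slide=[
    [0,0,0],
    [0,0,0],
    [0,0,0],
    [0,0,0],
  ],
  rot=[
    [0,0,0],
    [0,0,0],
    [0,0,0],
    [0,0,0],
  ],
  claw=[5,5,5,5],
)

```text
time: 5.52
tool_pos: [411.1, 184.3, 139.1]
tcp_rot: [-3.141, 0.0, 1.559]
contact_force: [-1.0, 0.0, 1.2]
grip_width: 10.9
```

```bash
python3 - <<'E'
from p import *
print(cur()[0],cur()[1].as_euler('xyz'),get_obs()["contact_force"])
b=lidpt(0,-133,45); p,r=cur(); 
off=p-pose(b,0,TY,12)[0]; print(off)
# theta schedule: th=0.35*phi
def w(phi): 
    q=pose(lidpt(phi,-133,45,out=0.5),0.35*phi,TY,12); return q
w0=w(0)
plan([w(x) for x in (.1,.2,.3,.4,.5)],w0)
plan([w(x) for x in (.6,.7,.8,.9,1.)],w(.5))
E
```

```text
[411.056 184.317 139.094] [-3.141  0.     1.559] [-0.975  0.03   1.192]
[-0.351  1.687  1.094]
slide [[-0.0, 0.0237, -0.0656], [-0.0, 0.0538, -0.1283], [-0.0, 0.09, -0.1875], [0.0, 0.1319, -0.2428], [0.0, 0.1791, -0.2934]] 
rot [[0.0111, -0.0, 0.0], [0.0223, -0.0, -0.0], [0.0334, -0.0, 0.0], [0.0446, -0.0, 0.0], [0.0557, -0.0, 0.0]]
slide [[-0.0, 0.0433, -0.0539], [0.0, 0.0917, -0.103], [-0.0, 0.1448, -0.147], [0.0, 0.2019, -0.1853], [0.0, 0.2626, -0.2175]] 
rot [[0.0111, -0.0, -0.0], [0.0223, -0.0, -0.0], [0.0334, -0.0, 0.0], [0.0446, -0.0, 0.0], [0.0557, -0.0, 0.0]]
```

servo_tool(
  slide=[
    [0,0.024,-0.066],
    [0,0.054,-0.128],
    [0,0.09,-0.188],
    [0,0.132,-0.243],
    [0,0.179,-0.293],
  ],
  rot=[
    [0.011,0,0],
    [0.022,0,0],
    [0.033,0,0],
    [0.045,0,0],
    [0.056,0,0],
  ],
  claw=[5,5,5,5,5],
)

```text
time: 6.15
tool_pos: [445.7, 183.8, 197.5]
tcp_rot: [-2.96, 0.001, 1.56]
contact_force: [-2.9, 0.1, -1.3]
grip_width: 11.4
```

```bash
cat >> p.py <<'E'
def w(phi,out=0.5): return pose(lidpt(phi,-133,45,out=out),0.35*phi,TY,12)
E
python3 - <<'E'
from p import *
p,r=cur();print(p,r.as_euler('xyz'),get_obs()["contact_force"],p-w(.5)[0])
plan([w(x) for x in (.6,.7,.8,.9,1.)])
E
```

```text
[445.7   183.762 197.465] [-2.96   0.001  1.56 ] [-2.89   0.105 -1.275] [-1.032  1.486  0.787]
slide [[-0.0073, 0.0488, -0.0512], [-0.0073, 0.0969, -0.1007], [-0.0073, 0.1497, -0.145], [-0.0072, 0.2066, -0.1837], [-0.0071, 0.2671, -0.2163]] 
rot [[0.0091, 0.0001, -0.0004], [0.0202, 0.0001, -0.0004], [0.0314, 0.0001, -0.0004], [0.0425, 0.0001, -0.0004], [0.0536, 0.0001, -0.0004]]
```

servo_tool(
  slide=[
    [0,0.045,-0.053],
    [0,0.094,-0.102],
    [0,0.147,-0.146],
    [0,0.204,-0.185],
    [0,0.265,-0.217],
  ],
  rot=[
    [0.011,0,0],
    [0.022,0,0],
    [0.033,0,0],
    [0.044,0,0],
    [0.055,0,0],
  ],
  claw=[5,5,5,5,5],
)

```text
time: 6.78
tool_pos: [506.0, 183.3, 231.7]
tcp_rot: [-2.789, 0.0, 1.56]
contact_force: [-3.7, 0.2, 3.2]
grip_width: 11.0
```

```bash
python3 - <<'E'
from p import *
p,r=cur();print(p,r.as_euler('xyz'),get_obs()["contact_force"],p-w(1)[0])
plan([w(x) for x in (1.1,1.2,1.3,1.4,1.5)]);plan([w(x) for x in (1.1,1.2,1.3,1.4,1.5)],w(1.))
E
```

```text
[506.046 183.271 231.727] [-2.789  0.     1.56 ] [-3.741  0.245  3.174] [0.023 1.587 1.349]
slide [[-0.0079, 0.0603, -0.0304], [-0.0078, 0.1216, -0.061], [-0.0077, 0.1857, -0.0853], [-0.0077, 0.2519, -0.1028], [-0.0076, 0.3194, -0.1136]] 
rot [[0.0102, -0.0, -0.0003], [0.0214, -0.0001, -0.0003], [0.0325, -0.0001, -0.0003], [0.0436, -0.0001, -0.0003], [0.0548, -0.0001, -0.0003]]
slide [[-0.0, 0.0581, -0.0366], [0.0, 0.1195, -0.067], [-0.0, 0.1837, -0.0911], [0.0, 0.2499, -0.1085], [0.0, 0.3175, -0.119]] 
rot [[0.0111, -0.0, -0.0], [0.0223, 0.0, -0.0], [0.0334, 0.0, -0.0], [0.0446, 0.0, -0.0], [0.0557, 0.0, 0.0]]
```

servo_tool(
  slide=[
    [0,0.06,-0.032],
    [0,0.121,-0.063],
    [0,0.185,-0.087],
    [0,0.251,-0.104],
    [0,0.319,-0.115],
  ],
  rot=[
    [0.011,0,0],
    [0.022,0,0],
    [0.033,0,0],
    [0.044,0,0],
    [0.055,0,0],
  ],
  claw=[5,5,5,5,5],
)

```text
time: 7.4
tool_pos: [574.7, 182.4, 231.5]
tcp_rot: [-2.618, 0.0, 1.56]
contact_force: [-0.7, 0.6, 5.7]
grip_width: 11.0
```

```bash
python3 - <<'E'
from p import *
p,r=cur();print(p,r.as_euler('xyz'),get_obs()["contact_force"],p-w(1.5)[0])
plan([w(x,0) for x in (1.58,1.66,1.74,1.77)])
c=capture("scene");cv2.imwrite("pics/e.png",cv2.resize(c["frame"][40:220,190:370],(560,560),interpolation=cv2.INTER_CUBIC)[:,:,::-1])
E
```

```text
[574.715 182.39  231.511] [-2.618  0.     1.56 ] [-0.653  0.557  5.676] [0.887 1.384 0.546]
slide [[-0.0069, 0.052, -0.0061], [-0.0068, 0.1059, -0.0145], [-0.0068, 0.1602, -0.0184], [-0.0067, 0.1806, -0.0187]] 
rot [[0.0094, -0.0002, -0.0004], [0.0183, -0.0002, -0.0004], [0.0272, -0.0002, -0.0004], [0.0306, -0.0002, -0.0004]]
```

View pics/e.png

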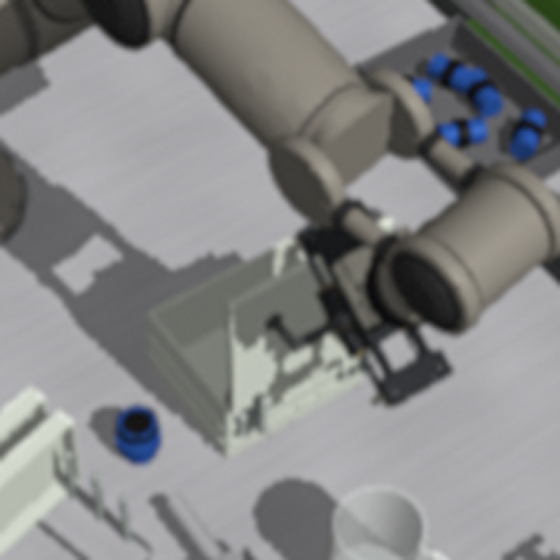

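The lid is nearly upright, held by the bar at about (300,330), and its forks are still on the pins. I'll carry on to the stops.

servo_tool(
  slide=[
    [0,0.05,-0.007],
    [0,0.104,-0.015],
    [0,0.158,-0.019],
    [0,0.178,-0.02],
    [0,0.178,-0.02],
  ],
  rot=[
    [0.009,0,0],
    [0.018,0,0],
    [0.027,0,0],
    [0.03,0,0],
    [0.03,0,0],
  ],
  claw=[5,5,5,5,5],
)

```text
time: 8.07
tool_pos: [607.7, 182.2, 217.2]
tcp_rot: [-2.526, -0.0, 1.56]
contact_force: [0.3, 1.3, 6.5]
grip_width: 10.6
```

servo_tool(
  slide=[
    [0,0,0],
    [0,0,0],
    [0,0,0],
    [0,0,0],
  ],
  rot=[
    [0,0,0],
    [0,0,0],
    [0,0,0],
    [0,0,0],
  ],
  claw=[14,18,23,23],
)

```text
time: 8.57
tool_pos: [607.6, 182.0, 216.5]
tcp_rot: [-2.526, 0.0, 1.559]
contact_force: [0.4, -0.2, -0.0]
grip_width: 23.3
```

```bash
python3 - <<'E'
from p import *
p,r=cur();print(p,r.as_euler('xyz'),get_obs()["contact_force"],p-w(1.77)[0])
for n in("top","scene"):
    c=capture(n);W=cloud(c)
    for m in mark_of("lid_edge",n)[:1]+mark_of("lid_fork",n)[:1]:
        u=m["xy"];print(n,u,m["confidence"],onz(c,[u],289))
    s=silhouettes("lid",n)
    if s: 
        P=W[s[0]["pixels"]];P=P[(P[:,2]>130)&(P[:,2]<310)&(P[:,0]>500)&(P[:,0]<620)]
        print(n,len(P)); 
        q=np.median(P,0);u,sv,v=np.linalg.svd(P-q,full_matrices=False);print(q,v[2],P.min(0),P.max(0))
E
```

```text
[607.585 182.032 216.459] [-2.526  0.     1.559] [ 0.426 -0.214 -0.028] [-0.372  1.368 -0.726]
top 583
[563.446 113.478 230.782] [-0.98   0.006  0.2  ] [542.52   80.477 130.236] [582.098 281.609 293.758]
scene [301.6, 135.3] 0.78 [[590.66  180.822 289.   ]]
scene [287.0, 161.6] 0.8 [[644.109  86.642 289.   ]]
scene 710
[575.519 127.68  227.915] [-0.98   0.034  0.198] [548.197  74.958 130.281] [619.911 273.05  293.861]
```

servo_tool(
  slide=[
    [0,0,-0.08],
    [0,0,-0.2],
    [0,0,-0.35],
    [0,0,-0.5],
    [0,0,-0.5],
  ],
  rot=[
    [0,0,0],
    [0,0,0],
    [0,0,0],
    [0,0,0],
    [0,0,0],
  ],
  claw=[23,23,23,23,23],
)

```text
time: 9.6
tool_pos: [631.4, 174.0, 286.6]
tcp_rot: [-2.549, -0.006, 1.555]
contact_force: [0.5, 0.9, 0.4]
grip_width: 23.1
```

```bash
python3 - <<'E'
from p import *
p,r=cur();print(p,r.as_euler('xyz'),get_obs()["contact_force"])
E=lidpt(1.77,-188,0);print(E)
a=pose(E,.2,TY,-75);b=pose(E,.2,TY,30)
plan([(p+[0,0,70],r),a]);plan([b],a)
c=capture("scene");W=cloud(c);s=silhouettes("lid","scene")[0]["pixels"]
P=W[s];P=P[(P[:,2]>280)&(P[:,2]<300)];print(len(P),np.median(P,0),P.min(0),P.max(0))
c=capture("top");W=cloud(c);s=silhouettes("lid","top")[0]["pixels"]
P=W[s];P=P[(P[:,2]>280)&(P[:,2]<300)];print(len(P),np.median(P,0),P.min(0),P.max(0))
cv2.imwrite("pics/f.png",cv2.resize(c["frame"][150:310,150:310],(480,480),interpolation=cv2.INTER_CUBIC)[:,:,::-1])
E
```

```text
[631.386 173.976 286.642] [-2.549 -0.006  1.555] [0.455 0.941 0.395]
[581.601 180.928 289.282]
slide [[0.0021, -0.1956, -0.2902], [0.0336, -0.3577, -0.2178]] 
rot [[0.0, 0.0, 0.0], [-0.1251, -0.0025, -0.0009]]
slide [[-0.0, 0.0, 0.525]] 
rot [[0.0, 0.0, 0.0]]
102 [582.025 124.159 285.613] [573.9    76.155 280.154] [588.244 176.849 293.756]
124 [575.727 243.401 286.098] [570.253  80.681 280.059] [581.788 280.848 292.372]
```

View pics/f.png

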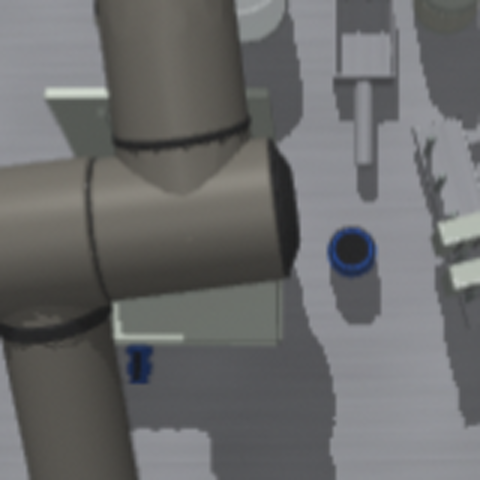

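```bash
python3 - <<'E'
from p import *
E=lidpt(1.77,-188,0)
V=np.array
plan([(V([627,176,305.]),Rt(.52,TY)),(V([622,178,325.]),Rt(.43,TY)),(V([612,180,345.]),Rt(.32,TY)),pose(E,.2,TY,-75)])
E
```

```text
slide [[0.0078, -0.0746, -0.071], [0.018, -0.1515, -0.1396], [0.0278, -0.2491, -0.1941], [0.031, -0.3632, -0.2242]] 
rot [[-0.0242, -0.0023, -0.0004], [-0.0529, -0.0023, -0.0005], [-0.0879, -0.0023, -0.0006], [-0.1261, -0.0023, -0.0008]]
```

servo_tool(
  slide=[
    [0.008,-0.075,-0.071],
    [0.018,-0.152,-0.14],
    [0.028,-0.249,-0.194],
    [0.031,-0.363,-0.224],
    [0.031,-0.363,-0.224],
  ],
  rot=[
    [-0.024,-0.002,0],
    [-0.053,-0.002,0],
    [-0.088,-0.002,0],
    [-0.126,-0.002,0],
    [-0.126,-0.002,0],
  ],
  claw=[23,23,23,50,60],
)

```text
time: 10.42
tool_pos: [594.2, 181.3, 366.8]
tcp_rot: [-2.945, -0.001, 1.56]
contact_force: [1.0, 0.3, 0.8]
grip_width: 38.4
```

```bash
python3 - <<'E'
from p import *
p,r=cur();print(p,r.as_euler('xyz'),get_obs()["contact_force"],get_obs()["grip_width"],get_obs()["joint_positions"])
E=lidpt(1.77,-188,0)
print(pose(E,.2,TY,-75)[0])
plan([pose(E,.2,TY,-75),pose(E,.2,TY,30)])
for n in ("top","scene"):
    c=capture(n);W=cloud(c);s=silhouettes("lid",n)[0]["pixels"]
    P=W[s];P=P[(P[:,2]>270)&(P[:,2]<300)&(P[:,0]>550)&(P[:,0]<600)];print(len(P),np.median(P,0),P.min(0),P.max(0))
E
```

```text
[594.174 181.315 366.772] [-2.945 -0.001  1.56 ] [0.997 0.334 0.833] 38.38279819927061 [0.156 0.626 0.703 0.036 2.006 0.179]
[596.501 180.779 362.787]
slide [[-0.0026, 0.0153, 0.0173], [-0.003, 0.0134, 0.5423]] 
rot [[0.0012, -0.0002, -0.0003], [0.0012, -0.0002, -0.0003]]
98 [574.36  104.839 285.13 ] [569.751  80.838 270.086] [582.184 129.747 292.256]
190 [582.551 140.32  284.772] [574.893  74.595 270.105] [588.451 212.547 292.525]
```

servo_tool(
  slide=[
    [-0.003,0.015,0.1],
    [-0.003,0.014,0.25],
    [-0.003,0.014,0.42],
    [-0.003,0.014,0.54],
    [-0.003,0.014,0.54],
  ],
  rot=[
    [0,0,0],
    [0,0,0],
    [0,0,0],
    [0,0,0],
    [0,0,0],
  ],
  claw=[60,60,60,60,60],
)

```text
time: 11.25
tool_pos: [577.3, 179.9, 252.6]
tcp_rot: [-2.932, 0.002, 1.558]
contact_force: [0.5, -0.2, 0.5]
grip_width: 59.9
```

servo_tool(
  slide=[
    [0,0,0],
    [0,0,0],
    [0,0,0],
    [0,0,0],
    [0,0,0],
  ],
  rot=[
    [0,0,0],
    [0,0,0],
    [0,0,0],
    [0,0,0],
    [0,0,0],
  ],
  claw=[40,20,4,4,4],
)

```text
time: 11.88
tool_pos: [576.9, 180.2, 256.3]
tcp_rot: [-2.938, 0.0, 1.558]
contact_force: [-5.6, -0.6, 4.5]
grip_width: 14.8
```

servo_tool(
  slide=[
    [0,0,0],
    [0,0,0],
  ],
  rot=[
    [0,0,0],
    [0,0,0],
  ],
  claw=[4,4],
)

```text
time: 12.12
tool_pos: [575.3, 180.3, 256.7]
tcp_rot: [-2.934, 0.001, 1.559]
contact_force: [-7.9, -0.4, 5.3]
grip_width: 10.0
```

```bash
python3 - <<'E'
from p import *
p,r=cur();print(p,r.as_euler('xyz'),get_obs()["contact_force"],get_obs()["grip_width"])
E=lidpt(1.77,-188,0);print(p-pose(E,.2,TY,30)[0])
q=lambda f:pose(lidpt(f,-188,0),f-np.pi/2,TY,30)
u=lambda h:(q(np.pi/2)[0]+[0,0,h],q(np.pi/2)[1])
plan([q(1.70),q(1.64),q(np.pi/2),u(0)],q(1.77))
c=capture("scene");cv2.imwrite("pics/g.png",cv2.resize(c["frame"][40:220,190:370],(560,560),interpolation=cv2.INTER_CUBIC)[:,:,::-1])
E
```

```text
[575.272 180.282 256.738] [-2.934  0.001  1.559] [-7.949 -0.43   5.307] 9.999771325336349
[-0.369 -0.706 -3.142]
slide [[0.0, -0.0553, 0.0019], [0.0, -0.1024, 0.0067], [0.0, -0.1563, 0.0156], [0.0, -0.1563, 0.0156]] 
rot [[-0.0223, 0.0, -0.0], [-0.0414, 0.0, -0.0], [-0.0634, 0.0, -0.0], [-0.0634, 0.0, -0.0]]
```

View pics/g.png

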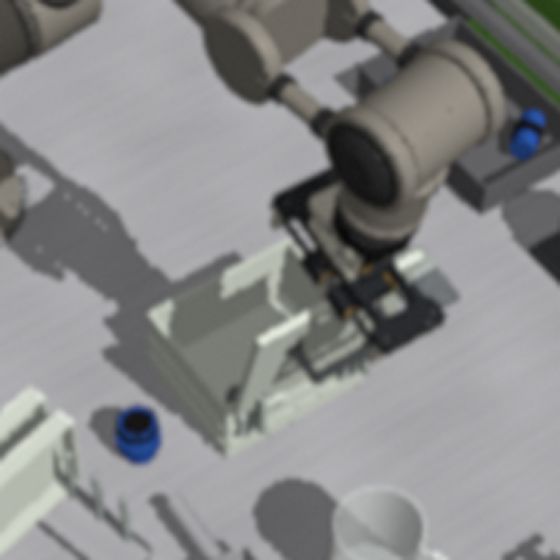

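The fingers hold the top edge with a width of 10.0 mm, the plate's thickness, and the lid leans on its stops with the forks on the pins. Next I'll bring it to vertical and lift.

servo_tool(
  slide=[
    [0,-0.028,0.001],
    [0,-0.054,0.002],
    [0,-0.1,0.006],
    [0,-0.154,0.014],
    [0,-0.154,0.014],
  ],
  rot=[
    [-0.011,0,0],
    [-0.022,0,0],
    [-0.041,0,0],
    [-0.063,0,0],
    [-0.063,0,0],
  ],
  claw=[4,4,4,4,4],
)

```text
time: 12.8
tool_pos: [545.2, 180.8, 260.2]
tcp_rot: [-3.137, 0.0, 1.559]
contact_force: [-0.9, -0.1, 3.3]
grip_width: 9.7
```

servo_tool(
  slide=[
    [0,0,0],
    [0,0,0],
    [0,0,0],
  ],
  rot=[
    [0,0,0],
    [0,0,0],
    [0,0,0],
  ],
  claw=[4,4,4],
)

```text
time: 13.18
tool_pos: [547.0, 180.8, 260.0]
tcp_rot: [-3.136, -0.0, 1.558]
contact_force: [-3.6, 0.0, 7.9]
grip_width: 10.0
```

```bash
python3 - <<'E'
from p import *
p,r=cur();print(p,r.as_euler('xyz'),get_obs()["contact_force"],get_obs()["grip_width"])
plan([(p+[0,0,h],Rt(0,TY)) for h in (8,20,40,70,100)])
E
```

```text
[547.036 180.761 260.048] [-3.136 -0.     1.558] [-3.615  0.005  7.921] 9.962643343222307
slide [[0.0, -0.0002, -0.04], [0.0, -0.0006, -0.1], [0.0, -0.0012, -0.2], [0.0, -0.0021, -0.35], [0.0, -0.003, -0.5]] 
rot [[-0.0019, -0.0, -0.0009], [-0.0019, -0.0, -0.0009], [-0.0019, -0.0, -0.0009], [-0.0019, -0.0, -0.0009], [-0.0019, -0.0, -0.0009]]
```

servo_tool(
  slide=[
    [0,0,-0.04],
    [0,0,-0.09],
    [0,0,-0.14],
    [0,0,-0.2],
    [0,0,-0.26],
  ],
  rot=[
    [0,0,0],
    [0,0,0],
    [0,0,0],
    [0,0,0],
    [0,0,0],
  ],
  claw=[4,4,4,4,4],
)

```text
time: 13.8
tool_pos: [547.2, 180.6, 312.5]
tcp_rot: [-3.138, 0.0, 1.558]
contact_force: [-1.2, 0.2, -3.4]
grip_width: 10.1
```

servo_tool(
  slide=[
    [0,0,-0.1],
    [0,0,-0.2],
    [0,0,-0.26],
    [0,0,-0.26],
  ],
  rot=[
    [0,0,0],
    [0,0,0],
    [0,0,0],
    [0,0,0],
  ],
  claw=[4,4,4,4],
)

```text
time: 14.3
tool_pos: [547.5, 180.7, 364.4]
tcp_rot: [-3.139, 0.0, 1.558]
contact_force: [0.3, 0.1, -3.5]
grip_width: 9.7
```

```bash
python3 - <<'E'
from p import *
p,r=cur();print(p,r.as_euler('xyz'),get_obs()["contact_force"],get_obs()["grip_width"],get_obs()["joint_positions"])
for n in ("scene","top"):
    c=capture(n);W=cloud(c);s=silhouettes("lid",n)[0]["pixels"]
    P=W[s];P=P[(P[:,2]>150)&(P[:,2]<420)&(P[:,0]>500)&(P[:,0]<600)]
    q=np.median(P,0);v=np.linalg.svd(P-q,full_matrices=False)[2];print(n,len(P),q,v[2],P.min(0),P.max(0))
    if n=="scene":cv2.imwrite("pics/i.png",cv2.resize(c["frame"][20:240,150:370],(560,560),interpolation=cv2.INTER_CUBIC)[:,:,::-1])
T=np.array([566.1,-155.4,0]);YR=.246
ps=[(np.array([555,80,p[2]+5]),Rt(0,TY+.06)),(np.array([560,0,p[2]+5]),Rt(0,.12))]
plan(ps)
E
```

```text
[547.528 180.681 364.392] [-3.139  0.     1.558] [ 0.251  0.051 -3.505] 9.67684295102492 [0.186 0.385 1.089 0.    1.67  0.198]
scene 1543 [554.423 138.713 307.341] [ 0.996 -0.07  -0.051] [539.477  75.707 187.829] [599.986 278.442 399.109]
top 714 [542.84  125.937 341.349] [-0.999  0.02   0.034] [533.09   80.524 188.406] [597.638 281.484 397.41 ]
slide [[-0.5023, 0.0464, -0.0346], [-0.902, 0.0765, -0.0344]] 
rot [[-0.0021, 0.0002, -0.02], [-0.0021, 0.0001, -0.0422]]
```

View pics/i.png

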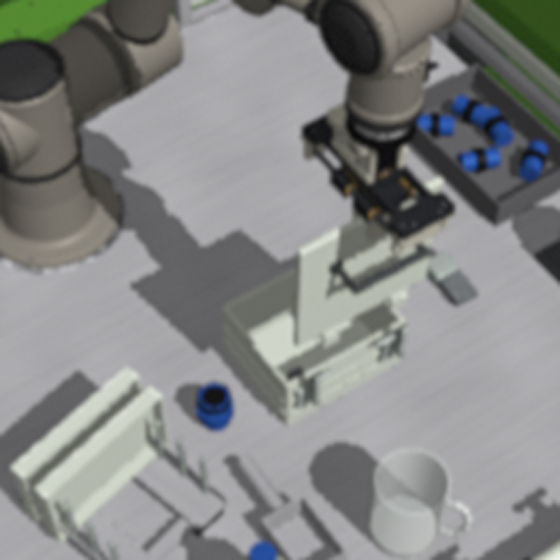

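The lid is free of the pins, upright and held at mid-edge, about (370,240) in the crop. I'll carry it across to the rack.

servo_tool(
  slide=[
    [-0.1,0.01,-0.03],
    [-0.3,0.025,-0.035],
    [-0.5,0.045,-0.035],
    [-0.7,0.06,-0.035],
    [-0.9,0.0765,-0.035],
  ],
  rot=[
    [-0.001,0,-0.005],
    [-0.001,0,-0.014],
    [-0.001,0,-0.022],
    [-0.001,0,-0.032],
    [-0.001,0,-0.042],
  ],
  claw=[4,4,4,4,4],
)

```text
time: 15.12
tool_pos: [560.0, -0.8, 369.7]
tcp_rot: [-3.139, -0.0, 1.691]
contact_force: [0.9, -0.4, -3.7]
grip_width: 9.7
```

```bash
python3 - <<'E'
from p import *
p,r=cur();print(p,r.as_euler('xyz'),get_obs()["contact_force"],get_obs()["grip_width"])
plan([(np.array([566.1,-155.4,365]),Rt(0,.246))])
E
```

```text
[560.033  -0.779 369.732] [-3.139 -0.     1.691] [ 0.924 -0.355 -3.683] 9.65925636046234
slide [[-0.7712, -0.0626, 0.0236]] 
rot [[-0.0009, -0.0001, -0.04]]
```

servo_tool(
  slide=[
    [-0.2,-0.015,0],
    [-0.4,-0.03,0],
    [-0.6,-0.05,0],
    [-0.74,-0.06,0],
    [-0.771,-0.063,0],
  ],
  rot=[
    [0,0,-0.01],
    [0,0,-0.02],
    [0,0,-0.03],
    [0,0,-0.038],
    [-0.001,0,-0.04],
  ],
  claw=[4,4,4,4,4],
)

```text
time: 15.75
tool_pos: [565.8, -155.8, 369.3]
tcp_rot: [-3.141, -0.001, 1.814]
contact_force: [-0.1, 1.1, -3.0]
grip_width: 9.3
```

servo_tool(
  slide=[
    [0,0,0],
    [0,0,0],
  ],
  rot=[
    [0,0,0],
    [0,0,0],
  ],
  claw=[4,4],
)

```text
time: 16.0
tool_pos: [566.1, -153.0, 370.5]
tcp_rot: [3.14, -0.0, 1.817]
contact_force: [-0.7, 0.1, -2.4]
grip_width: 10.1
```

```bash
python3 - <<'E'
from p import *
p,r=cur();print(p,r.as_euler('xyz'),get_obs()["contact_force"],get_obs()["grip_width"])
Rr=np.array([[np.cos(.246),np.sin(.246)],[-np.sin(.246),np.cos(.246)]])
B=np.array([566.1,-155.4])
print("tcp in bay",Rr@(p[:2]-B))
for n in ("scene","top"):
    c=capture(n);W=cloud(c);s=silhouettes("lid",n)[0]["pixels"]
    P=W[s];P=P[(P[:,2]>180)&(P[:,2]<420)]
    Q=np.c_[(P[:,:2]-B)@Rr.T,P[:,2]];
    Q=Q[abs(Q[:,0])<25]
    q=np.median(Q,0);v=np.linalg.svd(Q-q,full_matrices=False)[2];print(n,len(Q),q,v[2],Q.min(0),Q.max(0))
    # rods: points at z 60..118 near rack rods
    A=W.reshape(-1,3);m=(A[:,2]>60)&(A[:,2]<120);A=A[m];A=np.c_[(A[:,:2]-B)@Rr.T,A[:,2]]
    A=A[(abs(A[:,0])<30)&(abs(abs(A[:,1])-80)<12)]
    for sx in(-20,20):
        for sy in(-80,80):
            k=A[(abs(A[:,0]-sx)<10)&(abs(A[:,1]-sy)<12)]; print(n,"rod",sx,sy,len(k),np.median(k,0) if len(k) else '')
    a=c["frame"][150:330,120:300] if n=="scene" else c["frame"][150:330,230:410]
    cv2.imwrite(f"pics/j{n}.png",cv2.resize(a,(400,400),interpolation=cv2.INTER_CUBIC)[:,:,::-1])
cv2.imwrite("pics/j.png",np.hstack([cv2.imread("pics/jscene.png"),cv2.imread("pics/jtop.png")]))
E
```

```text
[ 566.097 -153.041  370.47 ] [ 3.14  -0.     1.817] [-0.667  0.141 -2.384] 10.056031176645112
tcp in bay [0.571 2.289]
  return _methods._mean(a, axis=axis, dtype=dtype,
  ret = um.true_divide(
Traceback (most recent call last):
IndexError: index 2 is out of bounds for axis 0 with size 0
```

```bash
python3 - <<'E'
from p import *
Rr=np.array([[np.cos(.246),np.sin(.246)],[-np.sin(.246),np.cos(.246)]])
B=np.array([566.1,-155.4])
def f(W): A=W.reshape(-1,3);return np.c_[(A[:,:2]-B)@Rr.T,A[:,2]]
for n in ("top","scene"):
    A=f(cloud(np.load(n+".npz")))
    for sx in(-20,20):
        for sy in(-80,80):
            k=A[(abs(A[:,0]-sx)<12)&(abs(A[:,1]-sy)<12)&(A[:,2]>50)&(A[:,2]<125)]; print(n,"rod",sx,sy,len(k),np.median(k,0) if len(k) else '')
    k=A[(A[:,2]>22)&(A[:,2]<38)&(A[:,0]>-35)&(A[:,0]<60)&(abs(A[:,1])<105)]
    print("chan",len(k),np.percentile(k,[1,99],axis=0))
    c=capture(n);Q=f(cloud(c));Q=Q[(abs(Q[:,0])<25)&(abs(Q[:,1])<110)&(Q[:,2]>185)&(Q[:,2]<360)]
    if len(Q)>30:
        q=np.median(Q,0);v=np.linalg.svd(Q-q,full_matrices=False)[2];print(n,len(Q),q,v[2],Q.min(0),Q.max(0))
    a=c["frame"][110:330,100:320] if n=="scene" else c["frame"][130:330,220:420]
    cv2.imwrite(f"pics/j{n}.png",cv2.resize(a,(400,400),interpolation=cv2.INTER_CUBIC)[:,:,::-1])
cv2.imwrite("pics/j.png",np.hstack([cv2.imread("pics/jscene.png"),cv2.imread("pics/jtop.png")]))
E
```

```text
top rod -20 -80 16 [-21.518 -78.749  99.745]
top rod -20 80 15 [-20.792  80.178 101.334]
top rod 20 -80 17 [ 17.938 -80.154  93.833]
top rod 20 80 16 [18.55  81.002 92.81 ]
chan 839 [[-34.169 -86.744  22.453]
 [ 49.531  86.556  36.986]]
top 228 [ -3.041  40.598 286.9  ] [ 1.    -0.013 -0.001] [-11.594 -94.627 209.62 ] [  4.86  102.32  359.787]
scene rod -20 -80 30 [-16.601 -86.169  90.237]
scene rod -20 80 29 [-15.751  73.1    87.971]
scene rod 20 -80 28 [ 24.242 -86.069  91.674]
scene rod 20 80 27 [23.412 73.86  91.336]
chan 736 [[-33.541 -92.74   22.23 ]
 [ 52.673  81.74   36.918]]
scene 1078 [  7.332 -44.464 284.791] [ 1.    -0.008  0.007] [  -3.586 -102.529  194.598] [ 24.236  97.734 359.755]
```

View pics/j.png

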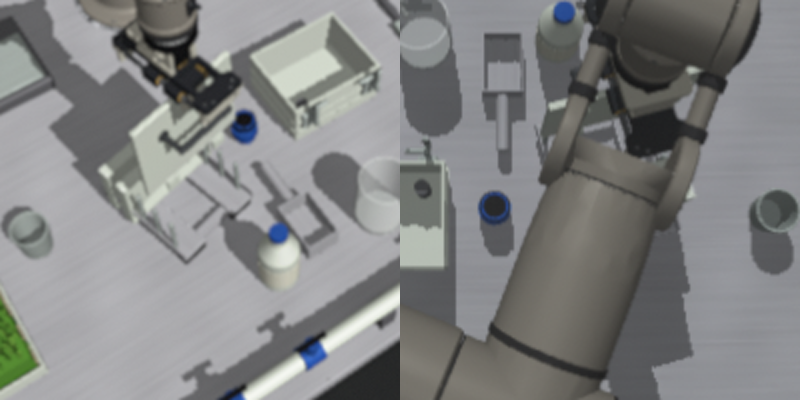

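The lid hangs upright above the outer bay, and plane fit, rods and TCP agree to within 2 mm. I'll lower it.

servo_tool(
  slide=[
    [-0.011,-0.003,0.1],
    [-0.011,-0.003,0.25],
    [-0.011,-0.003,0.4],
    [-0.011,-0.003,0.5],
    [-0.011,-0.003,0.5],
  ],
  rot=[
    [0,0,0],
    [0,0,0],
    [0,0,0],
    [0,0,0],
    [0,0,0],
  ],
  claw=[4,4,4,4,4],
)

```text
time: 16.82
tool_pos: [565.5, -155.8, 269.0]
tcp_rot: [-3.14, -0.002, 1.816]
contact_force: [-0.5, 0.9, -1.9]
grip_width: 10.1
```

servo_tool(
  slide=[
    [0,0,0.08],
    [0,0,0.16],
    [0,0,0.24],
    [0,0,0.3],
    [0,0,0.3],
  ],
  rot=[
    [0,0,0],
    [0,0,0],
    [0,0,0],
    [0,0,0],
    [0,0,0],
  ],
  claw=[4,4,4,4,4],
)

```text
time: 17.45
tool_pos: [566.2, -156.2, 210.3]
tcp_rot: [3.141, -0.0, 1.816]
contact_force: [0.3, -0.8, -3.4]
grip_width: 9.6
```

```bash
python3 - <<'E'
from p import *
p,r=cur();print(p,r.as_euler('xyz'),get_obs()["contact_force"],get_obs()["grip_width"])
Rr=np.array([[np.cos(.246),np.sin(.246)],[-np.sin(.246),np.cos(.246)]])
print(Rr@(p[:2]-np.array([566.1,-155.4])))
E
```

```text
[ 566.186 -156.227  210.317] [ 3.141 -0.     1.816] [ 0.284 -0.805 -3.353] 9.63863118585186
[-0.118 -0.823]
```

Free of contact at 210 mm. Next, small steps down until the force changes.

servo_tool(
  slide=[
    [0,0,0.02],
    [0,0,0.035],
    [0,0,0.045],
    [0,0,0.05],
    [0,0,0.05],
  ],
  rot=[
    [0,0,0],
    [0,0,0],
    [0,0,0],
    [0,0,0],
    [0,0,0],
  ],
  claw=[4,4,4,4,4],
)

```text
time: 18.08
tool_pos: [566.3, -156.4, 200.5]
tcp_rot: [3.14, 0.0, 1.816]
contact_force: [1.1, 0.5, -2.9]
grip_width: 9.5
```

servo_tool(
  slide=[
    [0,0,0.007],
    [0,0,0.014],
    [0,0,0.014],
  ],
  rot=[
    [0,0,0],
    [0,0,0],
    [0,0,0],
  ],
  claw=[4,4,4],
)

```text
time: 18.45
tool_pos: [566.8, -156.6, 200.2]
tcp_rot: [3.138, 0.002, 1.816]
contact_force: [-3.2, 1.1, 11.0]
grip_width: 9.6
```

Contact came at z ≈ 200 mm with +11 N, against the 198 mm expected. I'll release.

servo_tool(
  slide=[
    [0,0,-0.006],
    [0,0,-0.006],
    [0,0,-0.006],
    [0,0,-0.006],
    [0,0,-0.006],
  ],
  rot=[
    [0,0,0],
    [0,0,0],
    [0,0,0],
    [0,0,0],
    [0,0,0],
  ],
  claw=[4,14,22,35,50],
)

```text
time: 19.08
tool_pos: [566.3, -156.4, 198.7]
tcp_rot: [3.14, -0.0, 1.816]
contact_force: [-0.5, -0.4, 0.3]
grip_width: 37.0
```

servo_tool(
  slide=[
    [0,0,0],
    [0,0,0],
    [0,0,0],
    [0,0,0],
  ],
  rot=[
    [0,0,0],
    [0,0,0],
    [0,0,0],
    [0,0,0],
  ],
  claw=[60,60,60,60],
)

```text
time: 19.58
tool_pos: [566.3, -156.4, 198.8]
tcp_rot: [3.14, 0.0, 1.816]
contact_force: [0.5, 0.5, 0.1]
grip_width: 60.0
```

servo_tool(
  slide=[
    [0,0,-0.1],
    [0,0,-0.3],
    [0,0,-0.5],
    [0,0,-0.7],
    [0,0,-0.7],
  ],
  rot=[
    [0,0,0],
    [0,0,0],
    [0,0,0],
    [0,0,0],
    [0,0,0],
  ],
  claw=[60,60,60,60,60],
)

```text
time: 20.2
tool_pos: [567.1, -156.8, 342.5]
tcp_rot: [3.134, 0.004, 1.816]
contact_force: [-0.9, -0.3, -1.1]
grip_width: 59.5
```

servo_tool(
  slide=[
    [0.25,0,-0.1],
    [0.5,0,-0.1],
    [0.75,0,-0.1],
    [0.95,0,-0.1],
    [0.95,0,-0.1],
  ],
  rot=[
    [0,0,0],
    [0,0,0],
    [0,0,0],
    [0,0,0],
    [0,0,0],
  ],
  claw=[60,60,60,60,60],
)

```text
time: 20.82
tool_pos: [519.1, 30.2, 358.3]
tcp_rot: [3.141, -0.001, 1.819]
contact_force: [0.4, -0.7, 0.6]
grip_width: 60.0
```

```bash
python3 - <<'E'
from p import *
Rr=np.array([[np.cos(.246),np.sin(.246)],[-np.sin(.246),np.cos(.246)]])
B=np.array([566.1,-155.4])
for n in ("top","scene"):
    c=capture(n);A=cloud(c).reshape(-1,3);Q=np.c_[(A[:,:2]-B)@Rr.T,A[:,2]]
    E=Q[(abs(Q[:,0])<40)&(abs(Q[:,1])<115)&(Q[:,2]>222)&(Q[:,2]<242)];print(n,"edge",len(E),np.median(E,0),E.min(0),E.max(0))
    Q=Q[(abs(Q[:,0])<22)&(abs(Q[:,1])<110)&(Q[:,2]>60)&(Q[:,2]<242)]
    q=np.median(Q,0);v=np.linalg.svd(Q-q,full_matrices=False)[2];print(len(Q),q,v[2])
    for q in("tray_a","coupling"):print(q,[(np.array(m["xy"]),round(m["confidence"],2)) for m in mark_of(q,n)[:2]])
    a=c["frame"][110:330,100:320] if n=="scene" else c["frame"][130:330,220:420]
    cv2.imwrite(f"pics/k{n}.png",cv2.resize(a,(400,400),interpolation=cv2.INTER_CUBIC)[:,:,::-1])
cv2.imwrite("pics/k.png",np.hstack([cv2.imread("pics/kscene.png"),cv2.imread("pics/ktop.png")]))
E
```

```text
top edge 272 [ -0.243   4.385 230.04 ] [ -6.98  -98.217 222.066] [  6.506  98.359 236.139]
889 [ -3.51    3.784 183.43 ] [-1.     0.012  0.029]
tray_a [(array([329.5, 237.6]), 0.78), (array([319.4, 223.2]), 0.65)]
coupling [(array([267.5, 232.1]), 0.44)]
scene edge 248 [  4.011 -12.988 229.088] [  -4.6   -105.139  222.036] [ 11.186  94.779 236.678]
1452 [  6.657 -18.606 175.531] [ 1.    -0.005  0.015]
tray_a [(array([185.2, 202.1]), 0.91), (array([194.7, 209.1]), 0.77)]
coupling [(array([234.4, 179.4]), 0.58), (array([121.4, 248.2]), 0.48)]
```

View pics/k.png

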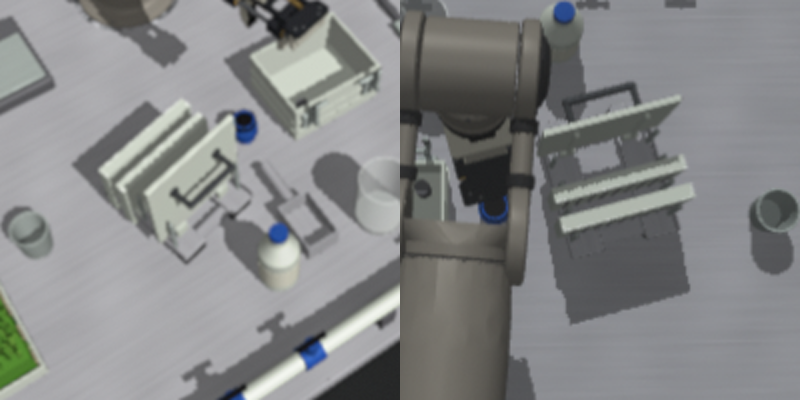

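The lid stands upright in the outer bay with its top edge at about 231 mm and its handle facing away from the trays, at (205,180) in the left crop. The trays and coupling have not moved. Handing in.

```bash
python3 -c "
from plant import *
print(get_obs()['dq'],get_obs()['contact_force']);print(close_job())"
```

```text
[ 0.00110741 -0.00200188 -0.00127948  0.00339638  0.00030557  0.00144802] [-0.19758464  0.31290079  0.0052455 ]
the job is handed in; nothing more can be done
None
```

The lid is off the tub and stands upright in the outer bay of the draining rack, with its handle facing away from the trays. I handed the job in after about 21 s of the 67 s; `close_job` gives no verdict.

- **What I did:** I swung the lid open by its bar until it leaned on the back stops and let go. I then gripped it again at the top edge, brought it to vertical, lifted it straight off the pins and carried it to the rack. I lowered it until the channels took its weight (about +11 N on the tool), then opened the fingers and backed away.
- **Last checks:** The lid's tilt measures under 0.03 rad and its top edge is at about 230 mm, against 231 mm expected. It sits within a few millimetres of the bay's centre along and across the rack. The arm was clear and nearly still, with no contact force above sensor noise. The trays and coupling show up where they were at the start, to within a few pixels; I checked the other things on the bench only by eye, in the last crops (brush not in view).
- **What disagreed:**
  - The two cameras differ by about 4 mm on where the lid stands across the bay, which is within tolerance.
  - After I let go of the bar, the arm reached its limit while backing away, so the tool stopped about 35 mm short and 8 mm to the side. The lid was not disturbed.
  - The lid detector returned something else in one picture above the rack, so I measured the lid from the depth data instead.

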